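# Short spin in the bench centrifuge

### The job

Spin down the vials in the bench centrifuge by pressing and pushing with the closed fingertips only: first switch it on by pressing the raised outer end of the black rocker on its front panel down, then push the raised lid down until its catch holds it shut by itself, and last press the long bar key (short spin, it runs only while held) fully down. Finish while still holding that key down. Do not press the two round keys or the bar key early, do not swing the lid further open, and leave the things standing around where they are; nothing is lifted.

Things in the scene. Friction and masses are not known exactly. Their poses are not given: they have to be found in the camera images.
- centrifuge: White bench centrifuge, fixed; 295 mm deep (x), 240 wide (y), 130 high when shut. Origin on the worktop under its middle; front faces own -x, own +y is its left seen from the front. Grey panel slopes 15 deg down to the front (108 mm high at x=-70, 85 at x=-155). Controls in a row at x=-120, panel 95 mm high there: bar key y=+82, round start key +20, round stop key -28, black rocker -86 mm.
- rocker (a joint): Black V-shaped mains rocker, 39 mm long (along the centrifuge's y), 22 mm wide, pivoting at its middle. 0 rad: off, its outer (right-hand, own -y) end stands 14 mm above the panel; 0.44: on, that end lies 7 mm above the panel and the other is up. About 3 N on the raised end makes it snap over past 0.22, and it stays. Starts off.
- rocker_press (a point): Point on the upper face of the rocker's raised outer end, 3 mm in from the end, where it is to be pressed down; it moves with the rocker and sinks about 6 mm when switched on.
- lid (a joint): Lid angle: 0 rad shut, grows as it opens, stop at 1.3. Starts at 0.68 to 1.0 and stays there by hinge friction. Pushed fully shut, a spring catch snaps over it at about 0.02 rad (some 6 N near the free edge) and holds it at about 0.02; if not caught, it springs up again by 0.3 rad or more.
- lid_hinge (a point): Middle of the lid's hinge axis, which runs along the centrifuge's y, at x = +125 mm, z = 118 mm of the centrifuge.
- lid_press (a point): Where to push: on the outer face of the lid, middle of its width, 160 mm from the hinge axis and 12 mm above the axis plane (shut: x=-35, z=130 mm of the centrifuge). Turns with the lid: z is the outward normal, -x points to the free edge, 193 mm from the axis. Grey lid, 206 mm wide, 16 thick, round clear window of 106 mm.
- short_key (a joint): Bar key, the long one at the left end of the panel, 46 mm (along y) by 20 mm: travel in m, 0 up, 0.005 fully down, along the panel's normal. Spring key, 1.2 N to start, 4 N fully down; it comes up when let go.
- short_key_top (a point): Middle of the bar key's top face, 10 mm above the panel when up; its z axis is the panel's normal.
- start_key (a joint): Round start key, 18 mm across, travel 0 to 0.005 m: not to be pressed.
- start_key_top (a point): Middle of the round start key's top, 10 mm above the panel.
- stop_key (a joint): Round stop key, 18 mm across, travel 0 to 0.005 m: not to be pressed.
- stop_key_top (a point): Middle of the round stop key's top, 10 mm above the panel.
- loose_beaker: Empty plastic beaker, 65 mm across and 77 mm high, loose beside the centrifuge; origin at the middle of its foot. To be left alone.
- loose_dish: Round lidded dish, 59 mm across and 15 mm high, loose beside the centrifuge; origin at the middle of its underside. To be left alone.
- loose_marker: Marker pen, 130 mm long (own y), 14 mm thick, lying loose in front of the centrifuge; origin at the middle of its underside. To be left alone.
- loose_opener: Tube opener, 71 mm long (own y), 22 mm wide and 8 mm high, lying loose in front of the centrifuge; origin at the middle of its underside. To be left alone.

How it is judged:
On the way, in this order (a step that is already met when the one before it is completed fails the run):
1. the rocker is switched on while the lid is still open (value of joint rocker above 0.34 rad and value of joint lid above 0.3 rad), for 0.2 s.
2. the lid is shut and its catch holds it with the arm off it (value of joint rocker above 0.34 rad and value of joint lid below 0.04 rad and contact force between each of the arm, the fingers and lid below 0.2 N), for 0.2 s.
At the end, for the whole second after the job is handed in: Rocker on (over 0.34 rad), lid shut and kept by its catch (under 0.04 rad) with the robot off it, and the bar key held down by the fingers (over 3.5 of its 5 mm, over 1 N) through the last second (all of step 2 and value of joint short_key above 0.0035 m and contact force between the fingers and short_key above 1 N); the arm keeps its last pose, push and grip.
It fails at once if a round key is pressed (over 2 mm) (value of joint any of start_key, stop_key above 0.002 m).
It fails at once if the bar key is pressed (over 2 mm) before the machine is on and the lid shut (value of joint short_key above 0.002 m and (value of joint lid above 0.06 rad or value of joint rocker below 0.2 rad)).
It fails at once if the lid is swung further open (beyond 1.12 rad) (value of joint lid above 1.12 rad).
It fails at once if a thing standing around is lifted or shifted by more than 20 mm (distance of any of loose_beaker, loose_dish, loose_marker, loose_opener from where it was at the start of the episode above 0.02 m).
It also fails if it takes over 48 s, if anything falls off the work surface, if the arm or the gripper's body presses on something with over 40 N, if the wrist force passes 120 N, or if a joint passes its speed limit or range.

### The arm

A 6-joint arm with a two-finger parallel gripper is mounted at the origin on a cart in front of the work surface, level with it; the furniture and walls round the work are solid. World frame = base frame: x ahead of the robot, y to its left, z up, the work surface at z = 0. Lengths are in m, angles in rad, forces in N, time in s.
With the tool pointing down it reaches from about 0.25 to 0.775 m from the base axis. Payload 4 kg.
Tool frame: the origin (TCP) lies at the very end of the fingers, on their centre line; the grasp point (between the pads) lies 19 mm behind it (robot.pinch_z is the distance from the TCP to the grasp point, in m); z points along the fingers, y is the line along which they close (so a half turn about z gives the same grasp; the last joint's range is limited). The gripper opens to 94 mm and grips with 3 to 60 N. Pads are 16 mm wide; open, the fingers measure 119 mm over their backs; the gripper's body (75 mm by 177 mm) begins 78 mm behind the grasp point.
Start: joints at [1.232, 0.087, 1.371, -0, 1.684, -0.103], TCP at [0.129, 0.535, 0.206] pointing down, gripper open.
Joint ranges: [-3.1, 3.1], [-0.76, 2.03], [0.27, 2.55], [-1.08, 4.22], [0.17, 2.65], [-2.57, 2.57]. Speed limits (rad/s): [2.79, 2.79, 3.14, 3.14, 3.14, 3.14].

### API

Orientations are given as [roll, pitch, yaw] about the fixed x, y, z axes, in that order (R = Rz(yaw) Ry(pitch) Rx(roll)).
In Python, from bench import robot gives the robot as it stands.
- The arm moves only by the tool arm_command, never from a script. Its argument "targets" is one flat list of numbers, 7 for each row, row after row: the turn, a rotation vector about the tool's x, y, z in degrees, then the shift along the tool's x, y, z in mm, then the closure, from -1 (fully open) to 1 (shut). In form: [ax, ay, az, x, y, z, hand, ax, ay, az, x, y, z, hand, ...]. A call has 1 to 20 rows; each row is the pose to reach, as a shift and turn from the pose commanded when the call began, along the tool's axes at that moment; what a row does not reach only later rows make up. A row lasts 1/10 s, in which the tool goes at most 50 mm and 8.59 degrees, less where a joint would pass 70% of its speed; a pose out of reach is approached as far as the arm can. A call with a gripper value outside its range is refused whole. The fingers move at their own pace and stop on an object; the grip force is fixed at half the most. Time passes only in rows, so rows that repeat a pose let the fingers close. It gives the time, the measured TCP pose, the force, the opening and the grip force at its end, in the units of the state.
- robot.get_obs(): the state, without advancing time (a new reading comes with each control period).
- robot.snapshot(name): name is "scene" or "top"; returns a dict with "color" (384x512x3 uint8, red, green, blue), "range_z" (384x512 float32, m along the optical axis (not along the pixel's ray), 0 where there is no reading), "fx", "fy", "cx", "cy" (pixels), "T" (4x4, takes a point from camera to world coordinates). Camera axes: x right, y down, z forward; pixel columns grow to the right and rows downward; lengths in m; the calibration is good to about 2 mm. A picture is of the moment at which its call begins.
- robot.close_job(): hands the job in; it is judged then, once.
The state is a dict: "time": time; "joint_positions": joint angles; "qvel": joint speeds; "joint_torque": joint torques, N m; "tool_pos": TCP position; "ee_rot": TCP orientation; "wrist_force": force on the tool from outside, world axes, zero at the start; "wrist_torque": the same for the moment, N m; "width": finger opening in m; "finger_force": force on a finger pad.
Only numpy, scipy, OpenCV 4.12 (cv2) and the standard library are available. Lean on these libraries where they do the work, as an engineer would, in place of code of your own. Each camera call takes 0.05 s, during which the arm holds its last target. There are 200 camera calls.

## Working session

There is one attempt and no reset: what is moved stays moved. The work goes in short steps, Python scripts to look and compute and a tool call to move; the robot and the scene stay as the last step left them, time stands still between calls to the robot, and variables do not carry over. Pictures are saved under pics/ and viewed, at most 10 in all, crops included, and the job is handed in when it is done.

Besides the shell and the picture viewer there is one more tool, called after ">>>" as name(argument=value, ...) on one line, values as JSON. arm_command: Moves the arm, as the interface text tells. Its arguments: {"type":"object","properties":{"targets":{"type":"array"}},"required":["targets"]}

```bash
mkdir -p pics
cat > h.py <<'E'
from bench import robot
import numpy as np, cv2
def snap(n,f):
    s=robot.snapshot(n); cv2.imwrite('pics/'+f,s['color'][:,:,::-1]); return s
def pts(s):
    z=s['range_z']; v,u=np.mgrid[:z.shape[0],:z.shape[1]]
    P=np.stack([(u-s['cx'])/s['fx']*z,(v-s['cy'])/s['fy']*z,z,np.ones_like(z)],-1)@s['T'].T
    P=P[...,:3]; P[z==0]=np.nan; return P
E
python3 - <<'E'
from h import *
a=snap('scene','s1.png'); b=snap('top','t1.png')
np.savez('d1.npz',ps=pts(a),pt=pts(b),cs=a['color'],ct=b['color'])
for s in(a,b): print(s['T'].round(3),s['fx'])
cv2.imwrite('pics/b1.png',np.vstack([a['color'],b['color']])[:,:,::-1][:, :])
print(robot.get_obs())
E
```

```text
[[ 0.496 -0.426  0.757 -0.146]
 [-0.868 -0.254  0.426 -0.222]
 [ 0.011 -0.868 -0.496  0.555]
 [ 0.     0.     0.     1.   ]] 430.74960311163466
[[ 0.027 -0.995  0.097  0.444]
 [-1.    -0.027  0.01   0.158]
 [-0.007 -0.097 -0.995  0.958]
 [ 0.     0.     0.     1.   ]] 367.3955467906115
{'time': 0.1, 'joint_positions': array([ 1.23189988e+00,  8.78871662e-02,  1.37207665e+00,  2.12678089e-05,
        1.68359302e+00, -1.03095655e-01]), 'qvel': array([-0.00055253, -0.00235115, -0.00418944, -0.00015821, -0.00089799,
        0.00065909]), 'joint_torque': array([ 3.29289287e-03, -3.41253018e+01, -3.03302264e+01,  7.20062549e-02,
        3.03897355e-02, -8.47782985e-05]), 'tool_pos': array([0.12832532, 0.53432312, 0.20443133]), 'ee_rot': array([-3.13964108e+00, -2.23164782e-04,  2.90579402e+00]), 'wrist_force': array([0.42026727, 0.0933265 , 0.51679931]), 'wrist_torque': array([-0.06540163, -0.00942705,  0.06672659]), 'finger_force': 0.0, 'width': 0.09381967344208654}
```

View pics/s1.png

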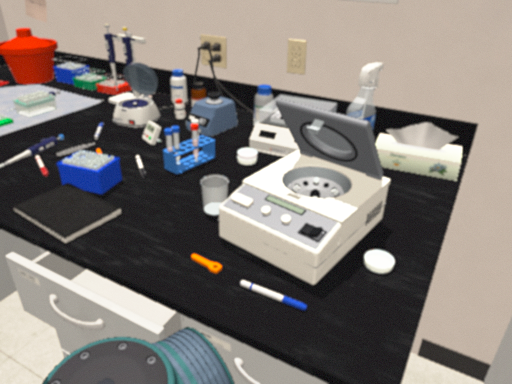

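View pics/t1.png

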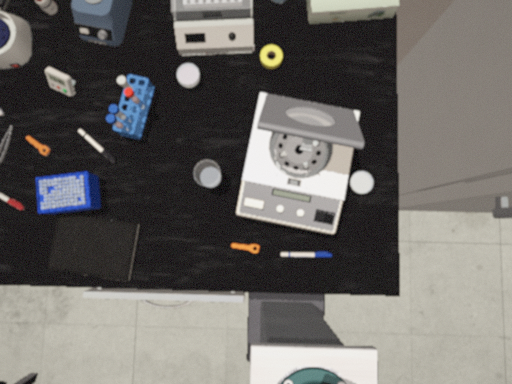

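Scene view: bar key about (243,199), round keys (266,210) and (285,219), rocker (312,231). Top view: bar key (254,203), rocker (324,216). The lid is raised; the marker and opener lie in front, the dish is to the right and the beaker to the left.

Run:
```python
from h import *
d=np.load('d1.npz')
for P,C,sd in((d['ps'],d['cs'],dict(bar=(243,199),st=(266,210),sp=(285,219),rock=(312,231))),(d['pt'],d['ct'],dict(bar=(254,203),rock=(324,216)))):
    for k,(u,v) in sd.items():
        g=C.astype(int).mean(2)
        m=(g<75) if k=='rock' else (g>195)
        w=np.zeros_like(m);w[v-9:v+10,u-14:u+15]=1
        n,l,st,c=cv2.connectedComponentsWithStats((m&w).astype(np.uint8))
        i=1+np.argmin(np.hypot(*(c[1:]-[u,v]).T)-st[1:,4]*.1) if n>1 else 0
        Q=P[l==i]; print(k,st[i],c[i].round(1),np.nanmedian(Q,0).round(4), np.nanmean(Q,0).round(4))
a=cv2.resize(d['cs'][180:260,215:345],None,fx=5,fy=5); b=cv2.resize(d['ct'][85:235,230:370],None,fx=4,fy=4)
im=np.zeros((600,800,3),np.uint8);
a=cv2.resize(a,(400,246)); b=cv2.resize(b,(400,428)); im[:246,:400]=a; im[:428,400:]=b
cv2.imwrite('pics/c1.png',im[:430,:,::-1])
# lid plane from scene: pixels on lid grey
P=d['ps']; 
for u,v in((283,103),(370,178),(300,118),(360,170),(378,140)): print(u,v,np.nanmedian(P[v-1:v+2,u-1:u+2].reshape(-1,3),0).round(3))
P=d['pt']
for u,v in((268,105),(265,125),(310,105),(310,125),(350,122),(355,140)): print(u,v,P[v,u].round(3))
```

```text
bar [229 190  29  19 451] [243.9 198.5] [0.5061 0.159  0.1008] [0.5124 0.1605 0.0975]
st [252 201  29  19 455] [265.1 210.7] [0.4939 0.1024 0.0966] [0.4951 0.1018 0.0963]
sp [271 210  29  19 476] [284.1 219.4] [0.4856 0.0567 0.0962] [0.4865 0.0561 0.0962]
rock [300 224  22  14 188] [310.5 231. ] [ 0.4693 -0.0045  0.1009] [ 0.4703 -0.0047  0.1007]
bar [244 197  20  12 166] [253.5 202.6] [0.5028 0.1605 0.1034] [0.5033 0.1615 0.1032]
rock [315 211  19  13 165] [323.9 217. ] [ 0.4742 -0.0033  0.102 ] [ 0.4743 -0.0028  0.1023]
283 103 [0.633 0.139 0.27 ]
370 178 [ 0.71  -0.044  0.111]
300 118 [0.642 0.103 0.242]
360 170 [ 0.714 -0.019  0.122]
378 140 [1.065 0.025 0.054]
268 105 [0.709 0.136 0.189]
265 125 [0.64  0.143 0.275]
310 105 [0.727 0.038 0.142]
310 125 [0.65  0.053 0.247]
350 122 [ 0.673 -0.039  0.196]
355 140 [ 0.616 -0.029  0.271]
```

View pics/c1.png

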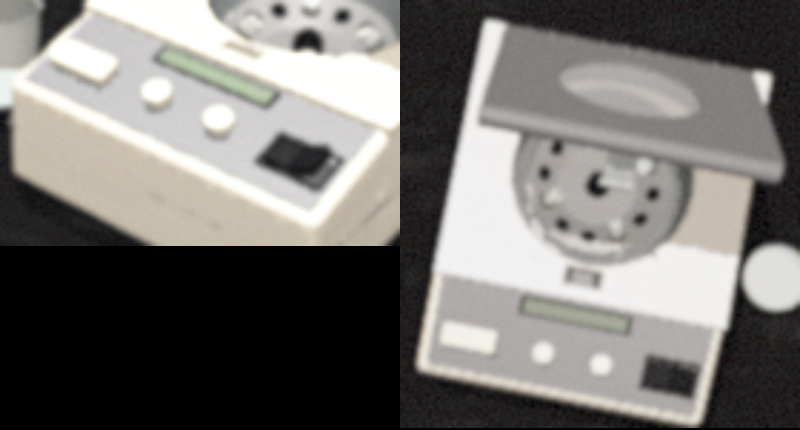

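Crops: the bar key is at top left of the panel and the black rocker at its right end. The lid's free edge overhangs the bowl. The estimated machine pose is origin (0.607, 0.060) with yaw -0.175, which matches the hinge data.

```bash
cat >> h.py <<'E'
from scipy.spatial.transform import Rotation as R
O=np.array([.607,.060,0]); W=R.from_euler('z',-.175)
def loc(p): return W.inv().apply(np.asarray(p)-O)
def wor(p): return W.apply(p)+O
def tool(t):  # tilt deg, wrist leaning to the front
    a=np.radians(t); return W*R.from_matrix(np.array([[0,1,0],[np.cos(a),0,np.sin(a)],[np.sin(a),0,-np.cos(a)]]).T)
def cur():
    o=robot.get_obs(); return np.array(o['tool_pos']),R.from_euler('xyz',o['ee_rot'])
def go(p,t):  # local target -> row numbers
    q,r=cur(); print((r.inv()*tool(t)).as_rotvec(degrees=True).round(1),(r.inv().apply(wor(p)-q)*1000).round(1))
E
python3 - <<'E'
from h import *
t=tool(15); print(t.as_matrix().round(2))
n=np.array([-np.sin(.2618),0,np.cos(.2618)])
go(np.array([-.120,-.104,.095])+n*.09,15)
d=np.load('d1.npz')
for k,m in (('ps',1),('pt',2)):
    L=loc(d[k].reshape(-1,3)).reshape(d[k].shape)
    s=(abs(L[...,1])<.095)&(L[...,2]>.15)&(L[...,0]>-.06)&(L[...,0]<.13)
    Q=L[s]; A=np.polyfit(Q[:,0],Q[:,2],1); print(k,len(Q),A,np.arctan(-A[0]),'free edge',np.percentile(Q[:,0],1),np.percentile(Q[:,2],99))
    w=np.where((abs(L[...,0]+.1)<.04)&(L[...,2]>.06)&(L[...,2]<.13)); print('side y',np.percentile(L[w][:,1],[1,99]))
E
```

```text
[[ 0.17  0.95  0.25]
 [ 0.98 -0.17 -0.05]
 [-0.    0.26 -0.97]]
[-12.1 -11.2  86. ] [-439.5 -461.8   23.3]
ps 3327 [-1.21075884  0.27647247] 0.8804441758014652 free edge -0.004675122937470479 0.27494487896280434
side y [-0.12232976  0.23722009]
pt 3173 [-1.15488723  0.28971106] 0.8571519504739756 free edge -0.003217612177296776 0.2764119359664128
side y [-0.11682296  0.50932444]
```

>>> arm_command(targets=[0,0,0,0,0,-40,1,-12.1,-11.2,86,-440,-462,23,1,-12.1,-11.2,86,-440,-462,23,1,-12.1,-11.2,86,-440,-462,23,1,-12.1,-11.2,86,-440,-462,23,1,-12.1,-11.2,86,-440,-462,23,1,-12.1,-11.2,86,-440,-462,23,1,-12.1,-11.2,86,-440,-462,23,1,-12.1,-11.2,86,-440,-462,23,1,-12.1,-11.2,86,-440,-462,23,1,-12.1,-11.2,86,-440,-462,23,1,-12.1,-11.2,86,-440,-462,23,1,-12.1,-11.2,86,-440,-462,23,1,-12.1,-11.2,86,-440,-462,23,1,-12.1,-11.2,86,-440,-462,23,1,-12.1,-11.2,86,-440,-462,23,1,-12.1,-11.2,86,-440,-462,23,1,-12.1,-11.2,86,-440,-462,23,1,-12.1,-11.2,86,-440,-462,23,1,-12.1,-11.2,86,-440,-462,23,1])

```text
time: 2.1
tool_pos: [0.4483, -0.0162, 0.1828]
ee_rot: [2.88, -0.002, 1.398]
wrist_force: [0.4, -0.5, 0.3]
width: 0.0004
finger_force: 0.0
```

Run:
```python
from h import *
a=snap('scene','s2.png')
im=cv2.resize(a['color'][60:300,180:440],(780,600)); 
cv2.imwrite('pics/c2.png',im[:600,:,::-1])
q,r=cur(); print(loc(q),(r.inv()*tool(15)).as_rotvec(degrees=True).round(1),robot.get_obs()['width'],robot.get_obs()['wrist_force'])
n=np.array([-np.sin(.2618),0,np.cos(.2618)])
go(np.array([-.120,-.104,.095])+n*.02,15)
```

```text
[-0.14294577 -0.10285928  0.18274624] [ 0.  -0.2  0.1] 0.0005030886468885236 [1.12930692 0.45351504 0.08410473]
[ 0.  -0.2  0.1] [-1.3 -0.6 70.7]
```

View pics/c2.png

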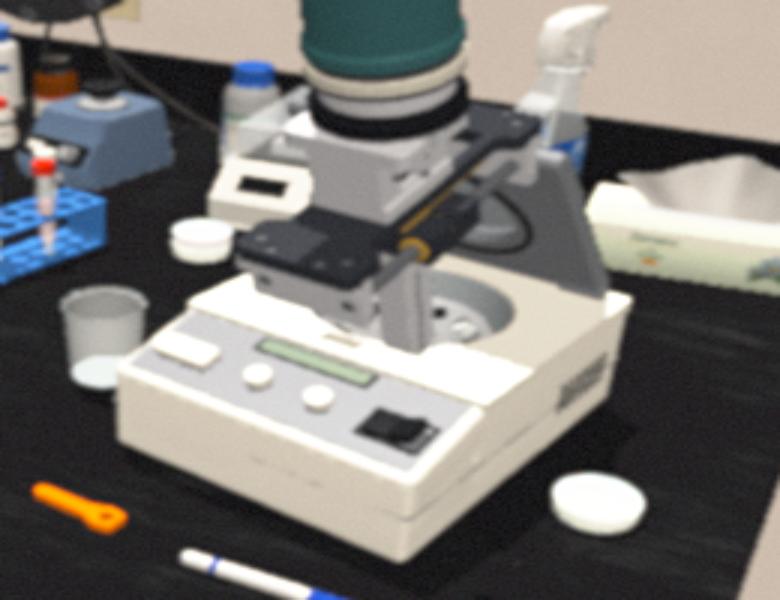

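The closed fingertip hovers at crop (402,345), above the raised rocker end near (415,430). The lid is clear. I'll go down in stages.

>>> arm_command(targets=[0,0,0,-2,0,40,1,0,0,0,-2,0,62,1,0,0,0,-2,0,72,1,0,0,0,-2,0,76,1,0,0,0,-2,0,78,1,0,0,0,-2,0,80,1,0,0,0,-2,0,82,1,0,0,0,-2,0,83,1,0,0,0,-2,0,84,1,0,0,0,-2,0,84,1])

```text
time: 3.15
tool_pos: [0.4698, -0.0227, 0.1014]
ee_rot: [2.88, -0.003, 1.396]
wrist_force: [-0.1, -0.4, -0.5]
width: 0.0005
finger_force: 0.0
```

Run:
```python
from h import *
a=snap('scene','s3.png')
cv2.imwrite('pics/c3.png',cv2.resize(a['color'][180:270,210:350],(700,450))[:,:,::-1])
q,r=cur(); print(loc(q),robot.get_obs()['wrist_force'])
```

```text
[-0.120872   -0.10533076  0.1013693 ] [1.153366   0.60510618 0.13314173]
```

View pics/c3.png

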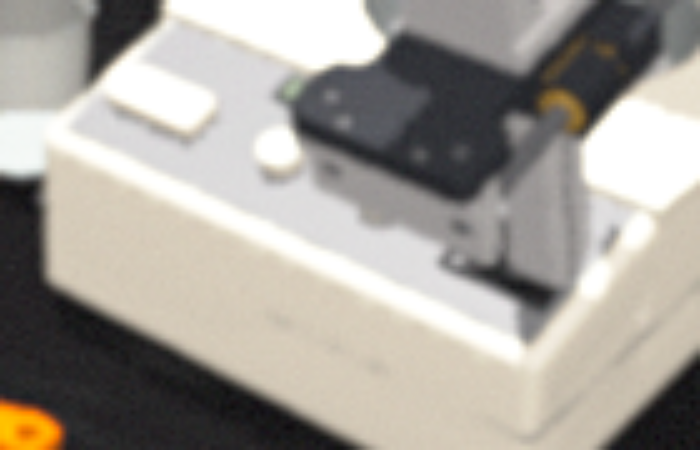

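The tip is on the outer end of the rocker, and its inner end appears near (465,262). Force is almost zero, so it may already have snapped over. I'll press a little further, then retreat and look.

>>> arm_command(targets=[0,0,0,0,0,1,1,0,0,0,0,0,2,1,0,0,0,0,0,3,1,0,0,0,0,0,3,1])

```text
time: 3.6
tool_pos: [0.4699, -0.0228, 0.101]
ee_rot: [2.88, -0.002, 1.396]
wrist_force: [-11.3, 1.2, 14.4]
width: 0.0003
finger_force: 8.2
```

>>> arm_command(targets=[0,0,0,0,0,-20,1,0,0,0,0,0,-60,1,0,0,0,0,0,-100,1,0,0,0,0,0,-100,1])

```text
time: 4.0
tool_pos: [0.4475, -0.019, 0.2023]
ee_rot: [2.867, -0.002, 1.396]
wrist_force: [0.5, -0.4, 0.1]
width: 0.0004
finger_force: 0.0
```

Run:
```python
from h import *
a=snap('scene','s4.png')
im=np.vstack([cv2.resize(x[205:255,280:345],(390,300)) for x in (cv2.imread('pics/s1.png'),cv2.imread('pics/s4.png'))])
cv2.imwrite('pics/c4.png',im)
q,r=cur(); print(loc(q))
```

```text
[-0.14444505 -0.10561004  0.19890295]
```

View pics/c4.png

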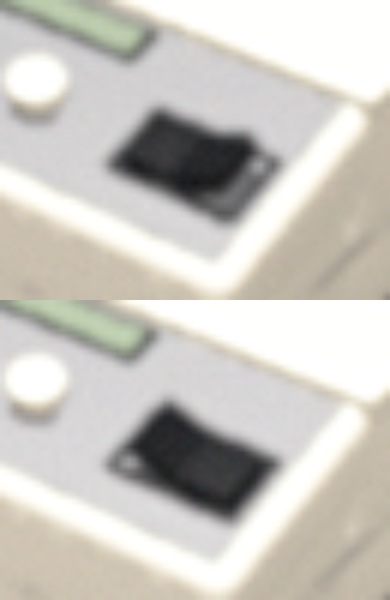

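The rocker is now on: its inner end is up at (170,410) and the outer end lies flat. Next is the lid, so I'll compute the rows.

Run:
```python
from h import *
go([-.145,-.03,.36],0); go([.06,0,.36],0); go([.06,0,.285],0)
for th in [1,.9,.8,.7,.6,.5,.4,.3,.2,.1,.05,.02,0,-.02]:
    s=.166; print(th,np.round([.125-s*np.cos(th)+.012*np.sin(th)+.0125-.06, .118+s*np.sin(th)+.012*np.cos(th)-.285],4)*1000)
```

```text
[15.4 -0.1 -0. ] [  76.    42.2 -155.3]
[15.4 -0.1 -0. ] [ 106.   239.8 -100.7]
[15.4 -0.1 -0. ] [105.8 219.9 -28.4]
1 [ -2.1 -20.8]
0.9 [-16.3 -29.5]
0.8 [-29.5 -39.6]
0.7 [-41.7 -50.9]
0.6 [-52.7 -63.4]
0.5 [-62.4 -76.9]
0.4 [-70.7 -91.3]
0.3 [ -77.5 -106.5]
0.2 [ -82.8 -122.3]
0.1 [ -86.5 -138.5]
0.05 [ -87.7 -146.7]
0.02 [ -88.2 -151.7]
0 [ -88.5 -155. ]
-0.02 [ -88.7 -158.3]
```

>>> arm_command(targets=[8,0,0,38,20,-78,1,15.4,0,0,76,42,-155,1,15.4,0,0,76,42,-155,1,15.4,0,0,76,42,-155,1,15.4,0,0,76,42,-155,1,15.4,0,0,106,240,-101,1,15.4,0,0,106,240,-101,1,15.4,0,0,106,240,-101,1,15.4,0,0,106,240,-101,1,15.4,0,0,106,240,-101,1,15.4,0,0,106,240,-101,1,15.4,0,0,106,220,-28,1,15.4,0,0,106,220,-28,1,15.4,0,0,106,220,-28,1,15.4,0,0,106,220,-28,1])

```text
time: 5.55
tool_pos: [0.6639, 0.0498, 0.2811]
ee_rot: [-3.136, -0.002, 1.396]
wrist_force: [-0.4, -0.3, 0.0]
width: 0.0006
finger_force: 0.0
```

Run:
```python
from h import *
a=snap('scene','s5.png')
cv2.imwrite('pics/c5.png',cv2.resize(a['color'][40:280,200:420],(550,600))[:,:,::-1])
q,r=cur(); print(loc(q),robot.get_obs()['wrist_force']); go([.06,0,.285],0)
```

```text
[5.87000178e-02 3.48134485e-05 2.82800542e-01] [-0.80683019 -0.89197951  0.91963196]
[-0.2 -0.2  0. ] [-0.   1.3 -2.2]
```

View pics/c5.png

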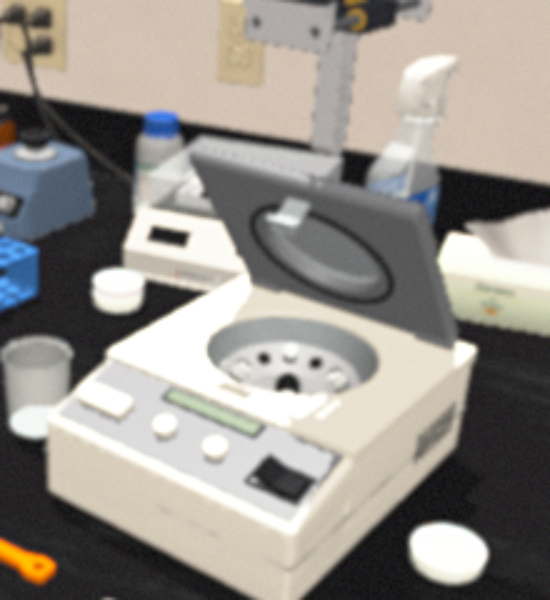

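The finger is just behind the lid's upper edge, around (330,140), and everything is clear. I'll push the lid down along its arc.

>>> arm_command(targets=[0,0,0,0,-8,23,1,0,0,0,0,-15,28,1,0,0,0,0,-22,33,1,0,0,0,0,-28,38,1,0,0,0,0,-35,43,1,0,0,0,0,-41,49,1,0,0,0,0,-47,55,1,0,0,0,0,-52,61,1,0,0,0,0,-57,68,1,0,0,0,0,-61,75,1,0,0,0,0,-66,82,1,0,0,0,0,-70,89,1,0,0,0,0,-73,97,1,0,0,0,0,-76,104,1,0,0,0,0,-79,112,1,0,0,0,0,-82,120,1,0,0,0,0,-84,128,1,0,0,0,0,-86,136,1,0,0,0,0,-87,141,1,0,0,0,0,-88,145,1])

```text
time: 7.6
tool_pos: [0.5798, 0.0653, 0.139]
ee_rot: [3.141, -0.003, 1.396]
wrist_force: [1.4, -1.1, 2.4]
width: 0.0002
finger_force: 1.0
```

>>> arm_command(targets=[0,0,0,0,0,3,1,0,0,0,0,0,5,1,0,0,0,0,0,7,1,0,0,0,0,0,8,1,0,0,0,0,0,9,1,0,0,0,0,0,10,1])

```text
time: 8.2
tool_pos: [0.5779, 0.0658, 0.1299]
ee_rot: [-3.137, -0.003, 1.396]
wrist_force: [-6.6, -1.7, 22.5]
width: 0.0006
finger_force: 11.6
```

Run:
```python
from h import *
q,r=cur(); print(loc(q),robot.get_obs()['wrist_force'])
```

```text
[-0.02967451  0.00061644  0.12989343] [-6.55570239 -1.71096315 22.50989487]
```

The force of 22 N at z = 0.130 means the lid is fully down. I'll release upward and check that the catch holds.

>>> arm_command(targets=[0,0,0,0,0,1,1,0,0,0,0,0,0,1,0,0,0,0,0,-10,1,0,0,0,0,0,-30,1,0,0,0,0,0,-70,1,0,0,0,0,0,-100,1,0,0,0,0,0,-100,1,0,0,0,0,0,-100,1])

```text
time: 9.0
tool_pos: [0.5779, 0.0655, 0.2238]
ee_rot: [-3.132, -0.002, 1.396]
wrist_force: [-0.5, 0.3, -1.0]
width: 0.0007
finger_force: 0.0
```

Run:
```python
from h import *
a=snap('scene','s6.png'); 
cv2.imwrite('pics/c6.png',cv2.resize(a['color'][60:280,200:420],(600,600))[:,:,::-1])
q,r=cur(); print(loc(q))
L=loc(pts(a).reshape(-1,3)); s=(abs(L[:,1])<.1)&(L[:,0]>-.055)&(L[:,0]<.1)&(L[:,2]>.08)&(L[:,2]<.2); print(np.polyfit(L[s][:,0],L[s][:,2],1),np.percentile(L[s][:,2],[5,50,95]))
n=np.array([-np.sin(.2618),0,np.cos(.2618)]); k=np.array([-.120,.082,.095])
go(k+n*.13,15); go(k+n*.02,15)
```

```text
[-3.01365783e-02  1.94306946e-04  2.22412979e-01]
[-0.00050937  0.12973727] [0.12644804 0.13067582 0.13320176]
[-15.7  -0.1  -0. ] [  81.8 -123.5    3.4]
[-15.7  -0.1  -0. ] [ 81.6 -93.8 109.3]
```

View pics/c6.png

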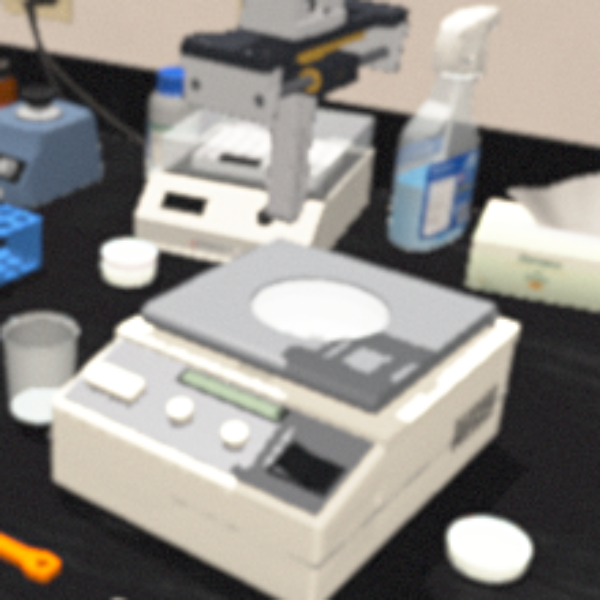

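The lid is flat and stays shut with the arm off it; the only dark patch is a shadow. Next is the bar key.

>>> arm_command(targets=[-7.9,0,0,41,-62,0,1,-15.7,0,0,82,-124,3,1,-15.7,0,0,82,-124,3,1,-15.7,0,0,82,-124,3,1,-15.7,0,0,82,-124,3,1,-15.7,0,0,82,-109,56,1,-15.7,0,0,82,-98,95,1,-15.7,0,0,82,-94,109,1,-15.7,0,0,82,-94,109,1,-15.7,0,0,82,-94,109,1,-15.7,0,0,82,-94,109,1])

```text
time: 10.15
tool_pos: [0.5009, 0.1625, 0.1185]
ee_rot: [2.872, -0.003, 1.395]
wrist_force: [1.0, 0.7, 0.3]
width: 0.0003
finger_force: 0.0
```

Run:
```python
from h import *
a=snap('scene','s7.png'); 
cv2.imwrite('pics/c7.png',cv2.resize(a['color'][150:270,200:350],(750,600))[:,:,::-1])
q,r=cur(); print(loc(q))
n=np.array([-np.sin(.2618),0,np.cos(.2618)]); k=np.array([-.120,.082,.095])
go(k+n*.005,15)
```

```text
[-0.12250754  0.08268874  0.11879214]
[ 0.5 -0.2 -0.1] [-0.8 -3.9 18.6]
```

View pics/c7.png

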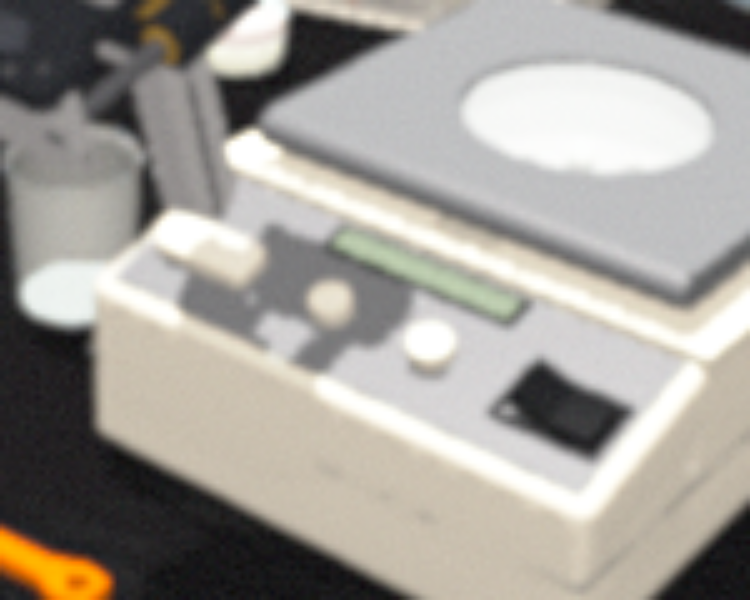

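The tip is just above and behind the bar key at (210,245), the rocker is on and the lid is shut. I'll press.

>>> arm_command(targets=[0,0,0,-1,-4,6,1,0,0,0,-1,-4,11,1,0,0,0,-1,-4,14,1,0,0,0,-1,-4,16,1,0,0,0,-1,-4,18,1,0,0,0,-1,-4,19,1,0,0,0,-1,-4,20,1,0,0,0,-1,-4,20,1])

```text
time: 11.0
tool_pos: [0.4997, 0.1618, 0.0985]
ee_rot: [2.876, -0.002, 1.396]
wrist_force: [-9.9, -0.8, 12.8]
width: 0.0008
finger_force: 7.4
```

Run:
```python
from h import *
q,r=cur(); print(loc(q),robot.get_obs()['wrist_force'])
n=np.array([-np.sin(.2618),0,np.cos(.2618)]); print((loc(q)-[-.12,.082,.095])@n)
```

```text
[-0.1234005   0.08159448  0.09846152] [-9.91919067 -0.78471936 12.78864427]
0.004223683624194496
```

The force along the panel normal is about 15 N and the tip is about 4–5 mm above the panel, so the key is bottomed. I'm handing in.

```bash
python3 -c "
from bench import robot
print(robot.close_job())"
```

```text
the job is handed in; nothing more can be done
None
```

I switched the rocker on, pushed the lid shut until its catch held, and handed the job in while holding the bar key down; the hand-in gave no verdict.

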